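# Switch on the layout's power with the spring-return key

## Robot

A 6-joint arm with a two-finger parallel gripper is mounted at the origin on the work surface; the furniture and walls round the work are solid. World frame = base frame: x ahead of the robot, y to its left, z up, the work surface at z = 0. Lengths are in m, angles in rad, forces in N, time in s.
With the tool pointing down it reaches from about 0.275 to 1 m from the base axis. Payload 8.4 kg.
Tool frame: the origin (TCP) lies between the finger pads; the fingertips stand 17 mm ahead of it and the grasp point (between the pads) lies 2 mm behind it; z points along the fingers, y is the line along which they close (so a half turn about z gives the same grasp; the last joint's range is limited). The gripper opens to 85 mm and grips with 20 to 120 N. Pads are 22 mm wide; open, the fingers measure 114 mm over their backs; the gripper's body (76 mm by 85 mm) begins 54 mm behind the grasp point. The pads swing forward as they close: fully open they stand 13 mm farther back than shut.
Start: joints at [-1.272, 0.353, 1.633, -0, 1.155, -0.002], TCP at [0.185, -0.597, 0.248] pointing down, gripper open.
Joint ranges: [-2.63, 2.63], [-0.92, 2.1], [0.06, 2.66], [-1.3, 4.44], [0, 2.69], [-3.02, 3.02]. Speed limits (rad/s): [2.22, 2.22, 2.79, 3.14, 3.14, 3.14].

## Interface

Orientations are given as a unit quaternion [x, y, z, w].
In Python, from workcell import manip gives the robot as it stands.
- The arm moves only by the tool play_rows, never from a script. Its argument "deltas" is text: rows parted by semicolons, each of 7 numbers parted by spaces: the turn, a rotation vector about the tool's x, y, z as a fraction of full scale, then the shift along the tool's x, y, z as a fraction of full scale, then the opening, from 0 (shut) to 1 (fully open). In form: rx ry rz x y z fingers; .... A call has 1 to 12 rows; each row shifts and turns the commanded pose from where the row before left it, along the tool's axes as they then stand; what a row does not reach is not made up. Full scale, the value 1, is 400 mm for a shift and 180 degrees for a turn. A row lasts 1/10 s, in which the tool goes at most 50 mm and 8.59 degrees, less where a joint would pass 70% of its speed; a pose out of reach is approached as far as the arm can. A call with a number of a shift or a turn outside -1 to 1 is refused whole. A call with a gripper value outside its range is refused whole. The fingers move at their own pace and stop on an object; "newtons" is the grip in N (left out, the last holds). Time passes only in rows, so rows that do not move let the fingers close. It gives the time, the measured TCP pose, the force, the opening and the grip force at its end, in the units of the state.
- manip.read_state(): the state, without advancing time (a new reading comes with each control period).
- manip.get_image(name): name is "scene" or "side" or "wrist"; returns a dict with "image" (384x512x3 uint8, red, green, blue), "vertical_fov" (degrees; the focal length in pixels is half the picture's height over the tangent of half this angle, whatever the lens; pixels are square), "cx", "cy" (the principal point, pixels), "world_from_camera" (4x4, takes a point from camera to world coordinates); the wrist camera has in their place "mount" (4x4, takes a point from camera to tool coordinates, whose origin is the TCP and whose axes are the flange's). Camera axes: x right, y down, z forward; pixel columns grow to the right and rows downward; lengths in m; the calibration is good to about 2 mm. The wrist camera is an equidistant fisheye: a pixel r from the principal point sees the ray r / f radians off the axis. A picture is of the moment at which its call begins: read the wrist's pose just before it. There is no depth.
- manip.close_job(): hands the job in; it is judged then, once.
The state is a dict: "time": time; "joint_pos": joint angles; "qd": joint speeds; "joint_efforts": joint torques, N m; "tcp_pos": TCP position; "tool_rot": TCP orientation; "ft_force": force on the tool from outside, world axes, zero at the start; "ft_torque": the same for the moment, N m; "grip_width": finger opening in m; "grasp_force": force on a finger pad.
Only numpy, scipy, OpenCV 4.12 (cv2) and the standard library are available. Lean on these libraries where they do the work, as an engineer would, in place of code of your own. Each camera call takes 0.05 s, during which the arm holds its last target. There are 200 camera calls.

## Task

Switch on the model railway's power: slide the dust cap on the key switch fully clear of the keyhole, take the round-headed key from the wooden key stand (leave the bar-headed key in its place), and work it down into the keyhole past the sticky pins until its collar sits on the cylinder face. Then turn it a quarter turn clockwise (seen from above) as far as it goes. The switch springs back, so finish while still gripping the key and holding it turned; leave the wagon, the jar and the boxes standing about undisturbed.

Things in the scene. Friction and masses are not known exactly. Their poses are not given: they have to be found in the camera images.
- key_switch: Grey painted key-switch box fixed to the table, 90 (x) x 130 (y) x 60 mm high; origin at the centre of its underside, z up. Two steel rails on its top (6 wide, 8 high, at x = +-30.5 mm, running along y) guide a black dust cap. The key cylinder stands upright in the top, its axis at x = 0, y = +35 mm.
- dust_cap (a joint): Slide of the dust cap, m: 0 = closed over the keyhole (as found), 0.048 = fully clear. It moves along the box's own -y (away from the keyhole's end of the box). An over-centre detent holds it shut, needs about 5 N to overcome, and past the middle (0.024) snaps it on to the open end; it stays where it snapped.
- cap_lug (a point): Middle of the top of the dust cap's upright lug, 97 mm above the table; moves with the cap. The lug is a black fin 32 mm across the slide (box x) and 10 mm thick along the slide (box y), 29 mm high above the cap's plate (plate 52 x 46 x 5 mm). Push it sideways or pinch it across its 10 mm.
- plug (a joint): Rotation of the key cylinder, rad: 0 = rest, grows clockwise seen from above, stop at 1.571 (a quarter turn). A spring (0.05 N m/rad, plus 0.015 N m preload and 0.01 N m friction) brings it back to 0 when let go: about 0.1 N m at the full quarter turn.
- keyhole (a point): Centre of the keyhole mouth on the steel cylinder face, 62 mm above the table; turns with the cylinder. z up, x the long way of the slot (at rest along the box's x). Slot 16.5 x 7.6 mm, 40 mm deep, sharp-edged mouth. At 10 and 19 mm depth a pair of sprung pins stands 3 mm in from its narrow ends; the key passes each pair with about 5 to 15 N of push, rocked a little or straight.
- key_stand: Wooden block fixed to the table, 56 (x) x 160 (y) x 45 mm high (base plate 68 x 172 x 6), origin at the centre of its underside. Two upright slots 9 mm (x) x 20 mm (y), 34 mm deep, at x = 0, y = +-45 mm; in each stands a key, collar on the block's top. Which key stands in which slot varies.
- round_key: The key that fits: 76 mm long, about 40 g, upright in its stand. Origin at the blade's tip, z up to the head, x along the blade's width (along the stand's y), y across its thickness; same after a half turn about z. Steel blade 14 x 6 mm, 28 long, over the lowest 7 mm tapered to a 6 x 4 mm tip; collar 26 mm across, z = 28 to 32; neck; round black flat head (see point round_key_grip).
- round_key_shoulder (a point): Underside of the round key's collar on the key's axis, 28 mm above the blade's tip; it comes to rest on the cylinder face (at point keyhole) when the key is fully home.
- round_key_grip (a point): Centre of the round key's head, 59 mm above the blade's tip: a black disc 34 mm across (in the key's x and z), 10 mm thick (along the key's y). Grip it across the 10 mm.
- bar_key: The key that does not fit and stays where it is: the same black plastic and steel, but with an oblong head 46 x 10 x 22 mm (centre at z = 53) and a blade 18 mm wide; origin at the blade's tip.
- wagon: Bystander: grey log wagon, 44 x 110 x 40 mm, origin under its centre. Leave alone.
- paint_jar: Bystander: small round paint jar, 35 mm across, 45 mm high, origin under its centre. Leave alone.
- relay_pack: Bystander: flat yellow pack, 62 x 85 x 12 mm, origin under its centre. Leave alone.
- lamp_box: Bystander: small brown card box, 50 x 70 x 22 mm, origin under its centre. Leave alone.
Things that resemble listed ones, but are neither listed nor needed, are in the scene too. Of the things like the key_switch, leave any that is pink; of the rest the larger one is meant.

How it is judged:
On the way, in this order (a step that is already met when the one before it is completed fails the run):
1. the dust cap is slid fully open (value of joint dust_cap above 0.042 m), for 0.2 s.
2. the round key is fully home in the keyhole (distance between round_key_shoulder and keyhole below 0.004 m and angle between round_key's own z axis and vertical below 0.12 rad and angle between the x axis of round_key and the x axis of keyhole, either way round below 0.3 rad), for 0.2 s.
3. the key is turned a quarter clockwise (all of step 2 and value of joint plug above 1.35 rad), for 0.2 s.
At the end, for the whole second after the job is handed in: The fingers grip the round key (over 2 N) and hold the cylinder beyond 1.35 rad; the key is home (collar within 4 mm of the keyhole, upright within 0.12 rad, in line with the slot), the cap open beyond 42 mm, the bar-headed key within 20 mm of its place (all of step 3 and value of joint dust_cap above 0.042 m and contact force between the fingers and round_key above 2 N and distance of bar_key from where it was at the start of the episode below 0.02 m); the arm keeps its last pose, push and grip.
It fails at once if the wagon is disturbed (moved over 30 mm) (distance of wagon from where it was at the start of the episode above 0.03 m).
It fails at once if the paint jar is disturbed (moved over 30 mm) (distance of paint_jar from where it was at the start of the episode above 0.03 m).
It fails at once if the yellow pack is disturbed (moved over 30 mm) (distance of relay_pack from where it was at the start of the episode above 0.03 m).
It fails at once if the brown card box is disturbed (moved over 30 mm) (distance of lamp_box from where it was at the start of the episode above 0.03 m).
It fails at once if the bar-headed key is lifted out or knocked over (distance of bar_key from where it was at the start of the episode above 0.025 m).
It also fails if it takes over 58 s, if anything falls off the work surface, if the arm or the gripper's body presses on something with over 40 N, if the wrist force passes 120 N, or if a joint passes its speed limit or range.

## Working session

There is one attempt and no reset: what is moved stays moved. The work goes in short steps, Python scripts to look and compute and a tool call to move; the robot and the scene stay as the last step left them, time stands still between calls to the robot, and variables do not carry over. Pictures are saved under pics/ and viewed, at most 10 in all, crops included, and the job is handed in when it is done.

Besides the shell and the picture viewer there is one more tool, called as name(argument=value, ...) on one line, values as JSON. play_rows: Moves the arm, as the interface text tells. Shift numbers are shares of 400 mm and turn numbers shares of 180 degrees, none past 1 either way. Its arguments: {"type":"object","properties":{"deltas":{"type":"string"},"newtons":{"type":"number"}},"required":["deltas"]}

```bash
ls; mkdir -p pics
cat > h.py <<'E'
import numpy as np, cv2, json
from workcell import manip
from scipy.spatial.transform import Rotation as R
def grab(n,fn=None):
    s=manip.read_state(); d=manip.get_image(n); im=np.array(d["image"])
    if fn: cv2.imwrite("pics/"+fn,im[...,::-1])
    T=np.eye(4)
    if n=="wrist":
        T[:3,:3]=R.from_quat(s["tool_rot"]).as_matrix();T[:3,3]=s["tcp_pos"];T=T@np.array(d["mount"])
    else: T=np.array(d["world_from_camera"])
    return dict(im=im,T=T,f=im.shape[0]/2/np.tan(np.radians(d["vertical_fov"])/2),cx=d["cx"],cy=d["cy"],fish=n=="wrist")
def ray(c,u,v):
    x,y=(u-c["cx"])/c["f"],(v-c["cy"])/c["f"]
    if c["fish"]:
        r=np.hypot(x,y)+1e-12; d=np.array([np.sin(r)*x/r,np.sin(r)*y/r,np.cos(r)])
    else: d=np.array([x,y,1.])
    d=c["T"][:3,:3]@d; return c["T"][:3,3],d/np.linalg.norm(d)
def onz(c,u,v,z):
    o,d=ray(c,u,v); return o+d*(z-o[2])/d[2]
def proj(c,p):
    q=np.linalg.inv(c["T"])@np.append(p,1); x,y,z=q[:3]
    if c["fish"]:
        r=np.hypot(x,y)+1e-12; k=np.arctan2(r,z)/r; return c["cx"]+c["f"]*k*x,c["cy"]+c["f"]*k*y
    return c["cx"]+c["f"]*x/z,c["cy"]+c["f"]*y/z
E
python3 - <<'E'
from h import *
a=grab("scene");b=grab("side");c=grab("wrist")
for x in(a,b,c): print(x["f"],x["cx"],x["cy"],x["T"].round(3).tolist())
m=np.vstack([np.hstack([a["im"],b["im"]]),np.hstack([c["im"],0*a["im"]])])
cv2.imwrite("pics/a1.png",cv2.resize(m,(800,600),interpolation=cv2.INTER_AREA)[...,::-1])
s=manip.read_state();print(s)
E
```

```text
pics
385.77562277003335 253.3539431442282 189.63878475503472 [[-0.728, 0.419, -0.543, 1.119], [0.686, 0.468, -0.557, 0.506], [0.021, -0.778, -0.628, 0.73], [0.0, 0.0, 0.0, 1.0]]
439.16719576483695 259.0253087076836 195.12302572091988 [[0.807, -0.311, 0.502, -0.066], [-0.59, -0.389, 0.708, -0.942], [-0.025, -0.867, -0.497, 0.722], [0.0, 0.0, 0.0, 1.0]]
297.3186396354542 253.03711651071356 189.68745233232227 [[0.296, -0.914, -0.278, 0.256], [-0.955, -0.283, -0.086, -0.575], [0.0, 0.291, -0.957, 0.372], [0.0, 0.0, 0.0, 1.0]]
{'time': 0.15, 'joint_pos': array([-1.27237549e+00,  3.53508108e-01,  1.63393680e+00, -1.37602864e-05,
        1.15519581e+00, -2.38031338e-03]), 'qd': array([ 0.00094378, -0.00162126, -0.00251971, -0.00021383, -0.00132196,
       -0.00011899]), 'joint_efforts': array([-5.42850357e-04, -6.05636501e+01, -3.42339349e+01, -2.48130578e-05,
        6.18972772e-03, -3.55663565e-05]), 'tcp_pos': array([ 0.18508912, -0.59661891,  0.24773357]), 'tool_rot': array([ 9.88710585e-01,  1.49836926e-01, -8.35081033e-05, -5.17370231e-04]), 'ft_force': array([0.63069962, 0.57137656, 0.06929717]), 'ft_torque': array([-0.05931452,  0.00774724,  0.00862025]), 'grasp_force': 0.0, 'grip_width': 0.0849549369404765}
```

View pics/a1.png

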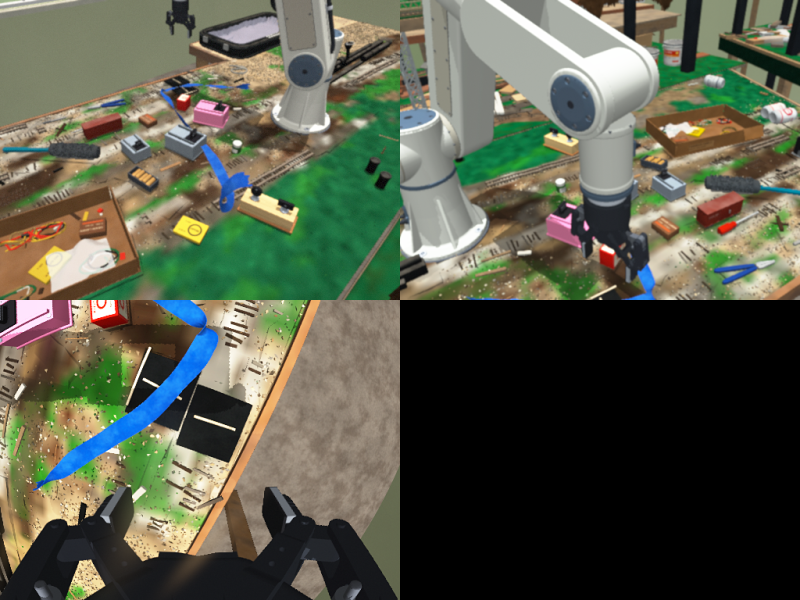

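The scene camera shows three switch boxes: pink at (212,112), grey at (185,140) and a smaller grey at (135,148), all in mosaic pixels (×1.28 for full size). The larger grey one fits the description, because pink is excluded and the larger of the rest is meant. The stand is at (268,212), with the round key probably on the left. I'll confirm in one enlarged crop.

Run:
```python
from h import *
a=grab("scene")
cv2.imwrite("pics/a2.png",cv2.resize(a["im"][110:310,140:400],(780,600),interpolation=cv2.INTER_CUBIC)[...,::-1])
```

```text
(no output)
```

View pics/a2.png

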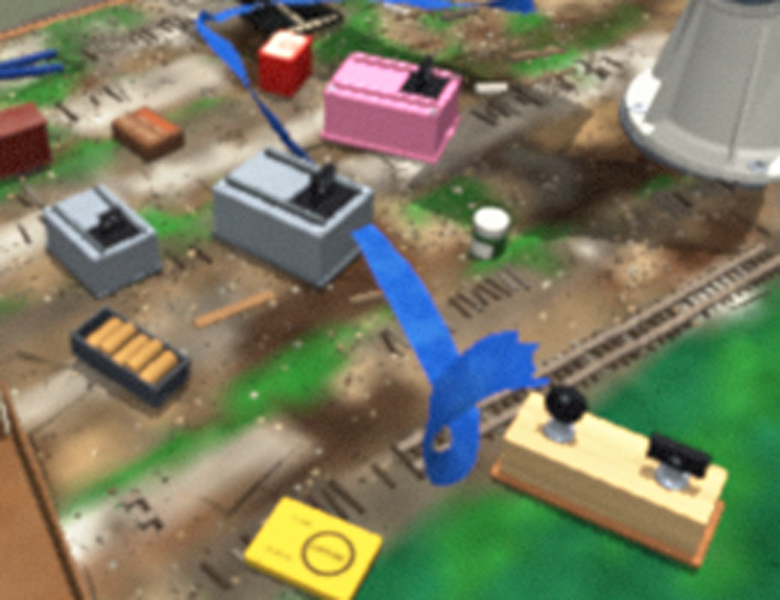

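The big grey box is at crop (295,215), with the cap at its right end. The round key is at crop (565,405) and the bar key at (680,455). Next I'll compute coarse poses.

Run:
```python
from h import *
a=grab("scene")
P=lambda u,v,z:onz(a,140+u/3,110+v/3,z).round(4)
for n,u,v,z in [("bL",215,188,.06),("bF",322,237,.06),("bR",373,193,.06),("bB",266,150,.06),("bFbot",320,284,0),("lugtop",323,167,.097),("rhead",565,405,.076),("barhead",680,455,.07),
 ("sL",530,394,.045),("sB",727,470,.045),("sF",708,522,.045),("sl",507,438,.045),("jar",491,215,.045),("wagon",130,370,.02),("pink",390,95,.06),("rednr",285,55,.05),("yellow",313,548,.012),("lampbox",148,132,.02),("small",103,230,.05)]: print(n,P(u,v,z))
```

```text
bL [ 0.5773 -0.2264  0.06  ]
bF [ 0.5512 -0.1014  0.06  ]
bR [ 0.4684 -0.1184  0.06  ]
bB [ 0.4983 -0.243   0.06  ]
bFbot [ 0.5503 -0.1043  0.    ]
lugtop [ 0.5108 -0.1446  0.097 ]
rhead [0.565  0.1889 0.076 ]
barhead [0.5364 0.2751 0.07  ]
sL [0.5502 0.1471 0.045 ]
sB [0.5002 0.2991 0.045 ]
sF [0.5531 0.3163 0.045 ]
sl [0.6001 0.165  0.045 ]
jar [ 0.3933 -0.0306  0.045 ]
wagon [ 0.7613 -0.1138  0.02  ]
pink [ 0.3289 -0.2336  0.06  ]
rednr [ 0.3466 -0.3872  0.05  ]
yellow [0.7643 0.1212 0.012 ]
lampbox [ 0.5352 -0.3998  0.02  ]
small [ 0.6886 -0.2551  0.05  ]
```

play_rows(deltas="0 0 0 .0933 -.0685 0 1;0 0 0 .0933 -.0685 0 1;0 0 0 .0933 -.0685 0 1;0 0 0 .0933 -.0685 0 1;0 0 0 .0933 -.0685 0 1;0 0 0 .0933 -.0685 0 1;0 0 0 .0933 -.0685 0 1;0 0 0 .0933 -.0685 0 1;0 0 0 .0933 -.0685 0 1;0 0 0 .0933 -.0685 0 1;0 0 0 .0933 -.0685 0 1;0 0 .0256 .0933 -.0685 0 1", newtons=20)

```text
time: 1.45
tcp_pos: [0.5164, -0.1485, 0.2484]
tool_rot: [0.994, 0.11, 0.0, 0.0]
ft_force: [0.1, -0.2, 0.4]
grip_width: 0.0854
grasp_force: 0.0
```

play_rows(deltas="0 0 0 0 0 0 1;0 0 0 0 0 0 1;0 0 0 0 0 0 1")

```text
time: 1.75
tcp_pos: [0.5149, -0.1507, 0.2481]
tool_rot: [0.994, 0.11, -0.0, 0.0]
ft_force: [-0.4, 0.1, -0.5]
grip_width: 0.0854
grasp_force: 0.0
```

Run:
```python
from h import *
c=grab("wrist","w1.png");b=grab("side");a=grab("scene")
s=manip.read_state();print(s["tcp_pos"],s["tool_rot"],s["joint_pos"])
m=np.vstack([c["im"][:384],]);
cv2.imwrite("pics/a3.png",cv2.resize(c["im"],(800,600),interpolation=cv2.INTER_CUBIC)[...,::-1])
print(proj(c,[.511,-.145,.097]),proj(b,[.511,-.145,.097]))
```

```text
[ 0.51484922 -0.15127478  0.2483197 ] [ 9.94011292e-01  1.09277359e-01 -8.20390365e-05  6.12886387e-05] [-2.88468798e-01  2.15877511e-01  1.82220667e+00 -1.97779408e-04
  1.10361223e+00  1.06342456e+00]
(np.float64(246.20397658737951), np.float64(182.02154691943997)) (np.float64(263.3552905228957), np.float64(214.95125541382592))
```

View pics/a3.png

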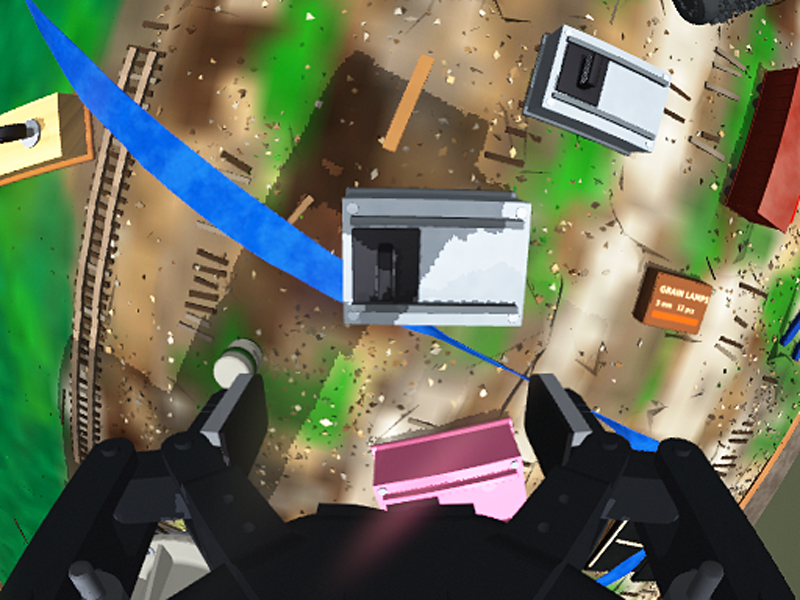

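The wrist view shows the box spanning px (343-529, 198-325) of the 800x600 image. The cap is at its left end (+y), with the lug near (385,268). I'll enlarge this for accurate corners.

Run:
```python
from h import *
im=cv2.imread("pics/w1.png")
cv2.imwrite("pics/a4.png",cv2.resize(im[115:215,210:343],(798,600),interpolation=cv2.INTER_CUBIC))
```

```text
(no output)
```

View pics/a4.png

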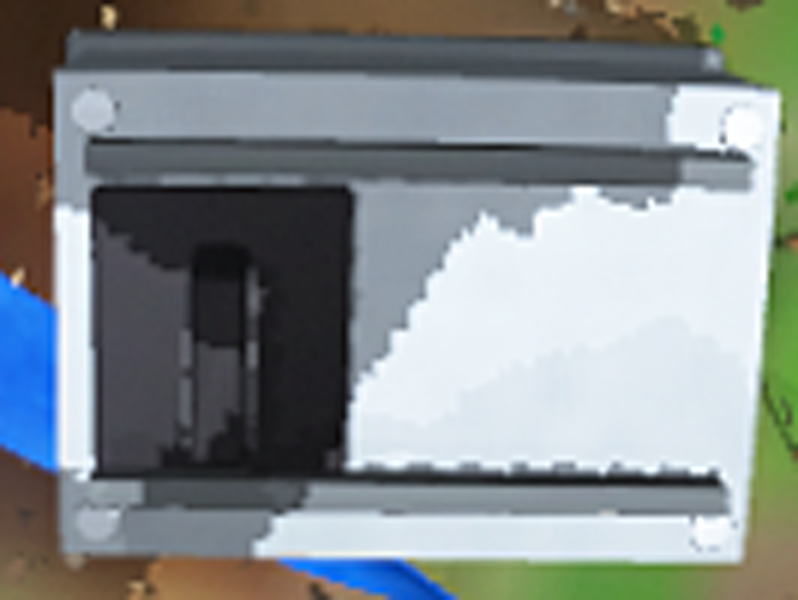

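The top corners in the crop are (55,70), (778,90), (742,562) and (65,555). The cap plate spans (93-352, 187-470).

Run:
```python
from h import *
c=grab("wrist")
P=lambda u,v,z:onz(c,210+u/6,115+v/6,z)
TL,TR,BR,BL=[P(u,v,.06)[:2] for u,v in[(55,70),(778,90),(742,562),(65,555)]]
n=np.linalg.norm
print("sizes",n(TL-TR),n(BL-BR),n(TL-BL),n(TR-BR))
C=(TL+TR+BR+BL)/4; y=(TL+BL-TR-BR);y/=n(y); x=(TL+TR-BL-BR);x/=n(x); yaw=np.degrees(np.arctan2(-y[0],y[1]));yx=np.degrees(np.arctan2(x[1],x[0]))
print("C",C,"yaw",yaw,yx)
pl=[P(u,v,.068)[:2] for u,v in[(93,187),(352,187),(345,470),(95,474)]]
cp=sum(pl)/4; X=np.array([-y[0]*0+y[1],-y[0]]);print("cap c",cp,"in box",(cp-C)@x,(cp-C)@y,[n(pl[i]-pl[i-1]) for i in range(4)])
k=C+.035*y;print("keyhole",k)
for dx,dy in[(-16,-5),(-16,5),(16,5),(16,-5)]:
  for z in(.097,.068):
    q=proj(c,[*(k+dx/1e3*x+dy/1e3*y),z]);print(dx,dy,z,(q[0]-210)*6,(q[1]-115)*6)
```

```text
sizes 0.12931502500993564 0.1293377728907777 0.09036124222298961 0.09032500199802546
C [ 0.52279109 -0.1790883 ] yaw 11.664882724446441 12.156420475827828
cap c [ 0.51566321 -0.14458201] in box 0.0002983376725314386 0.03523479050269465 [np.float64(0.05204239922684615), np.float64(0.04472745107941679), np.float64(0.051198008160554705), np.float64(0.04498551668076609)]
keyhole [ 0.51571454 -0.14481116]
-16 -5 0.097 249.7632244326109 469.2307948346838
-16 -5 0.068 250.25230121497543 419.926571259926
-16 5 0.097 188.21067777268217 468.3481877014668
-16 5 0.068 194.07819754482585 419.13364126341514
16 5 0.097 187.48227556965708 274.83961403320905
16 5 0.068 193.67534130945086 241.9708664094216
16 -5 0.097 250.8829487781697 275.6836740649673
16 -5 0.068 251.29557067125114 242.73483174341914
```

play_rows(deltas="0 0 .0035 .0055 -.0155 0 .6;0 0 0 0 0 .055 .6;0 0 0 0 0 .055 .6;0 0 0 0 0 .055 .6;0 0 0 0 0 .055 .6;0 0 0 0 0 .055 .6;0 0 0 0 0 .055 .6;0 0 0 0 0 .02 .6;0 0 0 0 0 .02 .6;0 0 0 0 0 .02 .6;0 0 0 0 0 0 .6;0 0 0 0 0 0 .6")

```text
time: 3.15
tcp_pos: [0.5166, -0.1438, 0.0927]
tool_rot: [0.995, 0.104, 0.0, 0.0]
ft_force: [1.2, 0.2, 0.8]
grip_width: 0.0516
grasp_force: 0.0
```

play_rows(deltas="0 0 0 0 0 0 0;0 0 0 0 0 0 0;0 0 0 0 0 0 0;0 0 0 0 0 0 0;0 0 0 0 0 0 0;0 0 0 0 0 0 0;0 0 0 0 0 0 0;0 0 0 0 0 0 0", newtons=25)

```text
time: 3.95
tcp_pos: [0.5164, -0.1433, 0.0928]
tool_rot: [0.995, 0.104, 0.0, -0.0]
ft_force: [-0.6, 3.3, 5.9]
grip_width: 0.0093
grasp_force: 27.9
```

play_rows(deltas="0 0 0 0 .015 0 0;0 0 0 0 .015 0 0;0 0 0 0 .015 0 0;0 0 0 0 .015 0 0;0 0 0 0 .015 0 0;0 0 0 0 .015 0 0;0 0 0 0 .015 0 0;0 0 0 0 .015 0 0;0 0 0 0 0 0 0;0 0 0 0 0 0 0")

```text
time: 4.95
tcp_pos: [0.5263, -0.1903, 0.0928]
tool_rot: [0.995, 0.104, 0.0, -0.0]
ft_force: [-2.3, 4.1, 8.3]
grip_width: 0.0094
grasp_force: 28.3
```

play_rows(deltas="0 0 0 0 0 0 .6;0 0 0 0 0 0 .6;0 0 0 0 0 0 .6;0 0 0 0 0 0 .6;0 0 0 0 0 -.05 .6;0 0 0 0 0 -.06 .6;0 0 0 0 0 -.06 .6;0 0 0 0 -.06 -.06 .6;0 0 0 0 -.06 -.06 .6;0 0 0 0 0 0 .6;0 0 0 0 0 0 .6;0 0 0 0 0 0 .6")

```text
time: 6.15
tcp_pos: [0.516, -0.1441, 0.2074]
tool_rot: [0.995, 0.104, -0.001, -0.0]
ft_force: [0.1, 0.5, -0.1]
grip_width: 0.0511
grasp_force: 0.0
```

Run:
```python
from h import *
c=grab("wrist","w2.png")
s=manip.read_state();print(s["tcp_pos"],s["tool_rot"])
p=proj(c,[.5157,-.1448,.062]);print(p)
u,v=int(p[0]),int(p[1]);print(u-66,v-40)
cv2.imwrite("pics/a5.png",cv2.resize(c["im"][v-40:v+60,u-66:u+67],(798,600),interpolation=cv2.INTER_CUBIC)[...,::-1])
```

```text
[ 0.51587564 -0.14414973  0.20719795] [ 9.94542496e-01  1.04329456e-01 -7.45587977e-04 -1.79997576e-04]
(np.float64(253.62920338803312), np.float64(181.4148551205039))
187 141
```

View pics/a5.png

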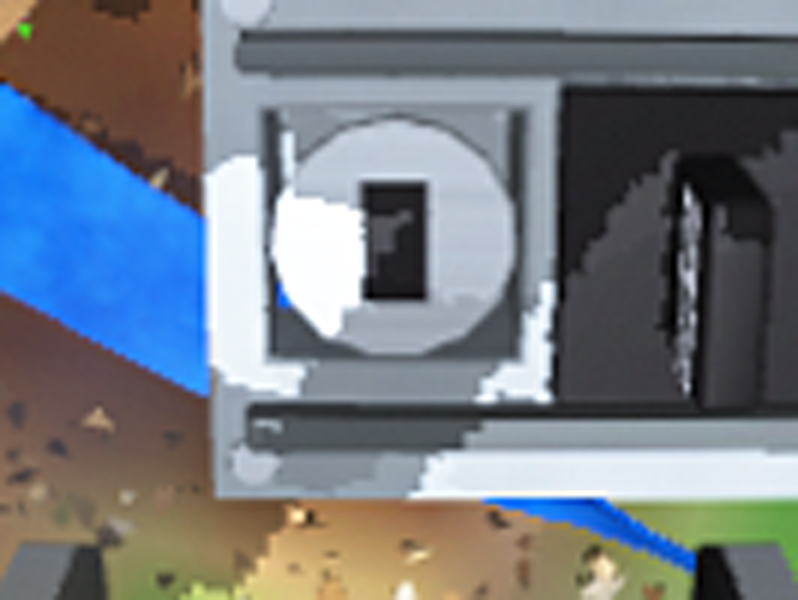

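The cap is open. The slot is at crop (360-428, 182-300), centre (394,241), and its long side is vertical in the image, matching the tool x axis.

Run:
```python
from h import *
c=grab("wrist");im=c["im"]
P=lambda u,v,z:onz(c,187+u/6,141+v/6,z)
pts=[P(u,v,.062)[:2] for u,v in[(360,182),(428,182),(427,300),(360,300)]]
print(sum(pts)/4,[np.linalg.norm(pts[i]-pts[i-1]) for i in range(4)])
l=(pts[0]+pts[1]-pts[2]-pts[3]);print("slot yaw",np.degrees(np.arctan2(l[1],l[0])), "circle c",P(394,236,.062))
b=P(205,0,.06)-P(217,498,.06);print("edge yaw",np.degrees(np.arctan2(b[1],b[0])))
```

```text
[ 0.5155449  -0.14387261] [np.float64(0.019211615659157445), np.float64(0.010573684948412184), np.float64(0.019211522635214962), np.float64(0.01061599727003603)]
slot yaw 11.718118421763686 circle c [ 0.5164329  -0.14372525  0.062     ]
edge yaw 11.649298263233467
```

play_rows(deltas="0 0 0 .0242 -.0658 -.0083 .6;0 0 0 .0242 -.0658 -.0083 .6;0 0 0 .0242 -.0658 -.0083 .6;0 0 0 .0242 -.0658 -.0083 .6;0 0 0 .0242 -.0658 -.0083 .6;0 0 0 .0242 -.0658 -.0083 .6;0 0 0 .0242 -.0658 -.0083 .6;0 0 0 .0242 -.0658 -.0083 .6;0 0 0 .0242 -.0658 -.0083 .6;0 0 0 .0242 -.0658 -.0083 .6;0 0 0 .0242 -.0658 -.0083 .6;0 0 0 .0242 -.0658 -.0083 .6")

```text
time: 7.45
tcp_pos: [0.5644, 0.19, 0.2471]
tool_rot: [0.995, 0.104, -0.001, 0.0]
ft_force: [-0.0, 0.4, -0.4]
grip_width: 0.0511
grasp_force: 0.0
```

play_rows(deltas="0 0 -.0446 0 0 0 .6;0 0 -.0446 0 0 0 .6;0 0 -.0446 0 0 0 .6;0 0 -.0446 0 0 0 .6;0 0 -.0446 0 0 0 .6;0 0 -.0446 0 0 0 .6;0 0 -.0446 0 0 0 .6;0 0 -.0446 0 0 0 .6;0 0 -.0446 0 0 0 .6;0 0 -.0446 0 0 0 .6;0 0 -.0446 0 0 0 .6;0 0 -.0446 0 0 0 .6")

```text
time: 8.65
tcp_pos: [0.5643, 0.1888, 0.247]
tool_rot: [0.583, 0.812, -0.001, -0.0]
ft_force: [-0.1, 0.2, -0.2]
grip_width: 0.051
grasp_force: 0.0
```

Run:
```python
from h import *
manip.get_image("side");manip.get_image("side")
c=grab("wrist","w3.png")
s=manip.read_state();print(s["tcp_pos"],s["tool_rot"],s["joint_pos"])
p=proj(c,[.565,.189,.076]);print(p)
u,v=int(p[0]),int(p[1]);u0,v0=u-75,v-65;print(u0,v0)
cv2.imwrite("pics/a6.png",cv2.resize(c["im"][v0:v0+120,u0:u0+160],(800,600),interpolation=cv2.INTER_CUBIC)[...,::-1])
```

```text
[0.56431261 0.18891717 0.24720661] [ 5.86865245e-01  8.09684343e-01 -5.62657534e-04 -3.62812515e-04] [ 3.20562820e-01  3.08582933e-01  1.69958608e+00 -7.43111594e-05
  1.13476093e+00  4.16186559e-03]
(np.float64(254.42199608228128), np.float64(174.8643556513131))
179 109
```

View pics/a6.png

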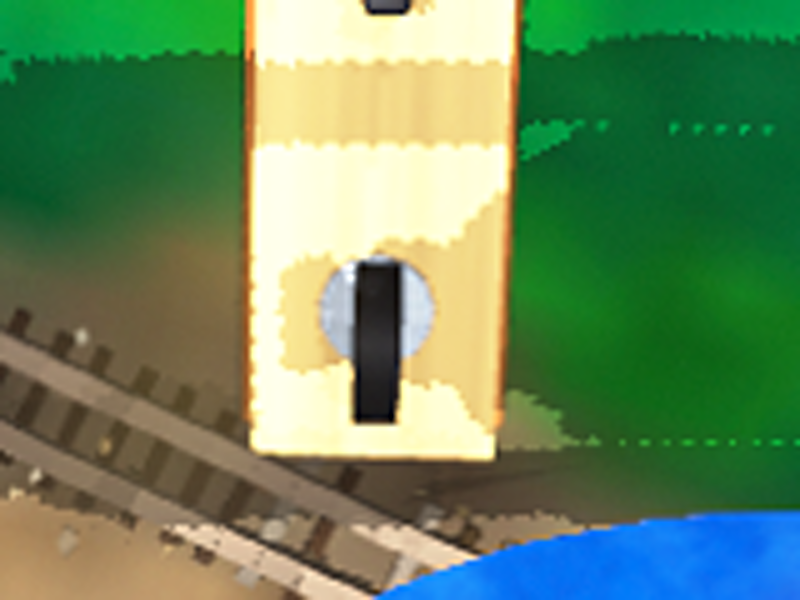

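The round key's head sits at crop (354-402, 262-424), with its collar centred at (377,308). It is aligned with the image and stands at the near end of the stand.

Run:
```python
from h import *
c=grab("wrist");s=manip.read_state()
P=lambda u,v,z:onz(c,179+u/5,109+v/5,z)
M=R.from_quat(s["tool_rot"]).as_matrix()
print("yaw",np.degrees(np.arctan2(M[1,0],M[0,0])))
for n,u,v,z in[("collar",377,308,.049),("headtopedge",378,300,.092),("head bot",376,424,.07),("edgeL",252,300,.045),("edgeR",508,300,.045)]:
    p=P(u,v,z);print(n,p.round(4),(M.T@(p-s["tcp_pos"])).round(4))
a=P(255,200,.045)-P(251,440,.045);b=P(512,200,.045)-P(496,440,.045);h=P(380,270,.085)-P(375,420,.075)
for d in(a,b,h):print(np.degrees(np.arctan2(d[1],d[0])))
```

```text
yaw 108.06703447276661
collar [0.5657 0.1873 0.049 ] [-0.0021  0.0011  0.1984]
headtopedge [0.5621 0.1985 0.092 ] [0.0097 0.0011 0.1554]
head bot [0.5719 0.1678 0.07  ] [-0.0226  0.0008  0.1774]
edgeL [0.5386 0.1794 0.045 ] [-0.0012 -0.0272  0.2024]
edgeR [0.5936 0.1974 0.045 ] [-0.0011  0.0307  0.2023]
106.03353662995397
105.73108027135142
106.55605652561425
```

play_rows(deltas="0 0 .011 -.005 .0027 0 .6;0 0 0 0 0 .05 .6;0 0 0 0 0 .05 .6;0 0 0 0 0 .05 .6;0 0 0 0 0 .05 .6;0 0 0 0 0 .05 .6;0 0 0 0 0 .05 .6;0 0 0 0 0 0 .6;0 0 0 0 0 0 .6")

```text
time: 9.75
tcp_pos: [0.5659, 0.1877, 0.1281]
tool_rot: [0.6, 0.8, -0.0, -0.0]
ft_force: [0.1, 0.8, 0.1]
grip_width: 0.0512
grasp_force: 0.0
```

Run:
```python
from h import *
c=grab("wrist","w4.png")
s=manip.read_state();print(s["tcp_pos"],s["tool_rot"],s["ft_force"])
cv2.imwrite("pics/a7.png",cv2.resize(c["im"],(800,600),interpolation=cv2.INTER_CUBIC)[...,::-1])
```

```text
[0.56640839 0.18790557 0.12878364] [5.99998870e-01 8.00000790e-01 2.52779008e-04 1.66394194e-04] [ 0.12271842 -0.24848591  0.19626712]
```

View pics/a7.png

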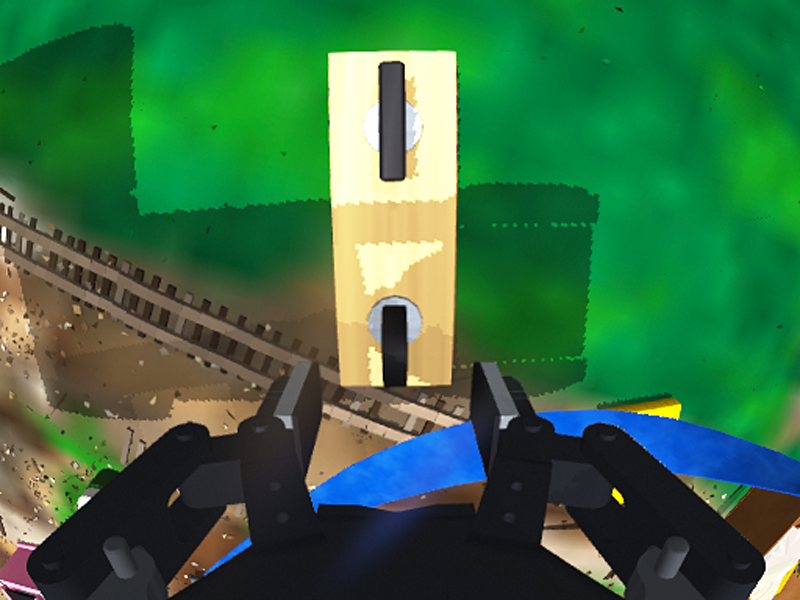

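The key head is centred between the open pads at (395,340), and the ribbon lies clear of the fingers. I'll go down and grip.

play_rows(deltas="0 0 0 0 0 .04 .6;0 0 0 0 0 .04 .6;0 0 0 0 0 .04 .6;0 0 0 0 0 .009 .6;0 0 0 0 0 0 .6;0 0 0 0 0 0 0;0 0 0 0 0 0 0;0 0 0 0 0 0 0;0 0 0 0 0 0 0;0 0 0 0 0 0 0;0 0 0 0 0 0 0;0 0 0 0 0 0 0", newtons=70)

```text
time: 11.0
tcp_pos: [0.5665, 0.1881, 0.0775]
tool_rot: [0.599, 0.8, 0.001, 0.0]
ft_force: [-0.0, -0.0, 6.3]
grip_width: 0.0091
grasp_force: 68.8
```

play_rows(deltas="0 0 0 0 0 -.03 0;0 0 0 0 0 -.05 0;0 0 0 0 0 -.06 0;0 0 0 0 0 -.06 0;0 0 0 0 0 -.06 0;0 0 0 0 0 -.06 0;0 0 0 0 0 0 0")

```text
time: 11.7
tcp_pos: [0.5677, 0.1885, 0.2087]
tool_rot: [0.599, 0.8, 0.003, 0.002]
ft_force: [0.5, 0.4, -0.5]
grip_width: 0.0088
grasp_force: 68.2
```

play_rows(deltas="0 0 0 -.0634 -.0296 0 0;0 0 0 -.0634 -.0296 0 0;0 0 0 -.0634 -.0296 0 0;0 0 0 -.0634 -.0296 0 0;0 0 0 -.0634 -.0296 0 0;0 0 0 -.0634 -.0296 0 0;0 0 0 -.0634 -.0296 0 0;0 0 0 -.0634 -.0296 0 0;0 0 0 -.0634 -.0296 0 0;0 0 0 -.0634 -.0296 0 0;0 0 0 -.0634 -.0296 0 0;0 0 0 -.0634 -.0296 0 0")

```text
time: 12.9
tcp_pos: [0.5145, -0.1452, 0.2042]
tool_rot: [0.599, 0.8, -0.0, -0.0]
ft_force: [0.5, 0.2, -0.4]
grip_width: 0.0087
grasp_force: 68.2
```

play_rows(deltas="0 0 -.0395 0 0 0 0;0 0 -.0395 0 0 0 0;0 0 -.0395 0 0 0 0;0 0 -.0395 0 0 0 0;0 0 -.0395 0 0 0 0;0 0 -.0395 0 0 0 0;0 0 -.0395 0 0 0 0;0 0 -.0395 0 0 0 0;0 0 -.0395 0 0 0 0;0 0 -.0395 0 0 0 0;0 0 -.0395 0 0 0 0;0 0 -.0395 0 0 0 0")

```text
time: 14.1
tcp_pos: [0.5147, -0.144, 0.2041]
tool_rot: [-0.104, 0.995, 0.0, -0.0]
ft_force: [-0.3, -0.4, 0.4]
grip_width: 0.0088
grasp_force: 68.1
```

Run:
```python
from h import *
manip.get_image("side");manip.get_image("side")
c=grab("wrist","w5.png");b=grab("side","s5.png")
s=manip.read_state();print(s["tcp_pos"],s["tool_rot"],s["ft_force"],s["grip_width"],s["joint_pos"][5])
M=R.from_quat(s["tool_rot"]).as_matrix();print("yaw",np.degrees(np.arctan2(M[1,0],M[0,0])))
t=lambda x,y,z:s["tcp_pos"]+M@np.array([x,y,z])
for n,p in[("tip",t(0,0,.0605)),("collarbot",t(0,0,.0325)),("hole",np.array([.5158,-.144,.062]))]:print(n,proj(c,p),proj(b,p))
p=proj(c,t(0,0,.0605));u0,v0=int(p[0])-66,int(p[1])-50;print(u0,v0)
q=proj(b,t(0,0,.0605));u1,v1=int(q[0])-66,int(q[1])-60;print(u1,v1)
A=cv2.resize(c["im"][v0:v0+130,u0:u0+133],(400,390),interpolation=cv2.INTER_CUBIC);B=cv2.resize(b["im"][v1:v1+130,u1:u1+133],(400,390),interpolation=cv2.INTER_CUBIC)
cv2.imwrite("pics/a8.png",np.hstack([A,B])[...,::-1])
```

```text
[ 0.51494161 -0.14408643  0.20428396] [-9.98839335e-02  9.94999051e-01  1.09804597e-04 -2.74820171e-04] [ 0.26329844 -0.3627235  -1.4051399 ] 0.008706892980127756 -2.046539944357945
yaw -168.5350215996479
tip (np.float64(252.91928452798797), np.float64(215.94465279280396)) (np.float64(263.9792274545735), np.float64(199.12591889496625))
collarbot (np.float64(252.83934631694194), np.float64(233.85743928202268)) (np.float64(263.7700536479251), np.float64(189.7354815850682))
hole (np.float64(252.92696976851903), np.float64(184.00845538086347)) (np.float64(264.82681132163043), np.float64(225.15924317671758))
186 165
197 139
```

View pics/a8.png

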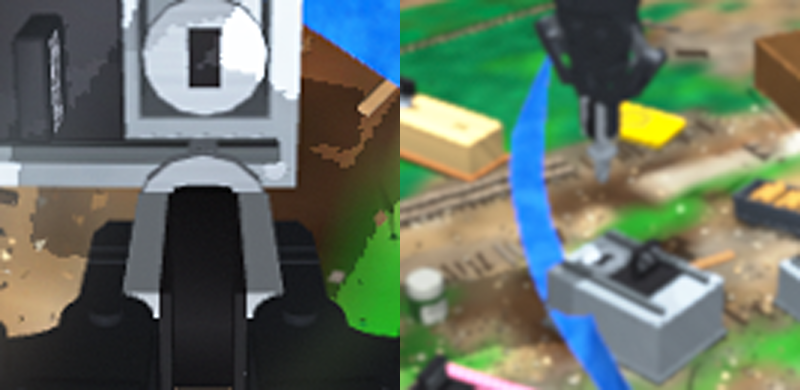

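In the wrist crop the slot centre is at (204.5,57), the key's tip at about (204,140) and the top of the collar arc at (204,155). Left and right line up. Next I'll check the in-hand offset along tool x.

Run:
```python
from h import *
c=grab("wrist");s=manip.read_state()
M=R.from_quat(s["tool_rot"]).as_matrix()
t=lambda x,y,z:s["tcp_pos"]+M@np.array([x,y,z])
f=lambda p:tuple(np.round((np.array(proj(c,p))-[186,165])*3,1))
for x,z in[(13,.0325),(13,.0285),(3,.0605),(7,.0535),(-3,.0605)]:print(x,z,f(t(x/1e3,0,z)))
for x in(.5115,.5158,.520):print(x,f([x,-.144,.062]))
g=cv2.cvtColor(c["im"],cv2.COLOR_RGB2GRAY);print(g[205:222,252:256].mean(1).round().tolist())
print(s["tcp_pos"])
```

```text
13 0.0325 (np.float64(200.7), np.float64(144.3))
13 0.0285 (np.float64(200.7), np.float64(152.2))
3 0.0605 (np.float64(201.0), np.float64(140.1))
7 0.0535 (np.float64(200.9), np.float64(134.5))
-3 0.0605 (np.float64(201.0), np.float64(165.0))
0.5115 (np.float64(203.9), np.float64(43.4))
0.5158 (np.float64(201.1), np.float64(56.5))
0.52 (np.float64(198.5), np.float64(69.1))
[175.0, 178.0, 176.0, 177.0, 164.0, 166.0, 99.0, 86.0, 88.0, 85.0, 94.0, 92.0, 182.0, 191.0, 192.0, 188.0, 186.0]
[ 0.51503371 -0.14410857  0.20434558]
```

play_rows(deltas="0 0 0 0 .001 .035 0;0 0 0 0 0 .035 0;0 0 0 0 0 .035 0;0 0 0 0 0 .035 0;0 0 0 0 0 .035 0;0 0 0 0 0 .01 0;0 0 0 0 0 .01 0;0 0 0 0 0 .0075 0;0 0 0 0 0 .0075 0;0 0 0 0 0 .0075 0;0 0 0 0 0 0 0", newtons=90)

```text
time: 15.45
tcp_pos: [0.5151, -0.1438, 0.1174]
tool_rot: [-0.102, 0.995, 0.0, -0.0]
ft_force: [0.1, -0.3, 0.4]
grip_width: 0.0087
grasp_force: 91.1
```

play_rows(deltas="0 0 0 0 0 .006 0;0 0 0 0 0 .006 0;0 0 0 0 0 0 0;0 0 0 0 0 0 0")

```text
time: 15.85
tcp_pos: [0.5152, -0.1438, 0.1127]
tool_rot: [-0.102, 0.995, 0.0, -0.0]
ft_force: [-0.1, -0.7, -0.3]
grip_width: 0.0085
grasp_force: 91.1
```

play_rows(deltas="0 0 0 0 0 .006 0;0 0 0 0 0 .006 0;0 0 0 0 0 .006 0;0 0 0 0 0 0 0;0 0 0 0 0 0 0")

```text
time: 16.35
tcp_pos: [0.5155, -0.1441, 0.1058]
tool_rot: [-0.102, 0.995, -0.0, 0.0]
ft_force: [-0.5, -1.4, 3.6]
grip_width: 0.0085
grasp_force: 92.1
```

play_rows(deltas="0 0 0 0 0 .0075 0;0 0 0 0 0 .0075 0;0 0 0 0 0 .0075 0;0 0 0 0 0 0 0;0 0 0 0 0 0 0")

```text
time: 16.85
tcp_pos: [0.5156, -0.144, 0.097]
tool_rot: [-0.102, 0.995, -0.0, 0.001]
ft_force: [-0.7, -1.2, 4.9]
grip_width: 0.0088
grasp_force: 92.4
```

play_rows(deltas="0 0 0 0 0 .005 0;0 0 0 0 0 .004 0;0 0 0 0 0 0 0;0 0 0 0 0 0 0")

```text
time: 17.25
tcp_pos: [0.5158, -0.1441, 0.0943]
tool_rot: [-0.102, 0.995, -0.0, 0.001]
ft_force: [-5.3, 0.2, 19.8]
grip_width: 0.0085
grasp_force: 94.8
```

play_rows(deltas="0 0 .03 0 0 0 0;0 0 .03 0 0 0 0;0 0 .03 0 0 0 0;0 0 .03 0 0 0 0;0 0 .03 0 0 0 0;0 0 .03 0 0 0 0;0 0 .03 0 0 0 0;0 0 .03 0 0 0 0;0 0 0 0 0 0 0", newtons=110)

```text
time: 18.15
tcp_pos: [0.5154, -0.1436, 0.0944]
tool_rot: [0.273, 0.962, 0.0, 0.0]
ft_force: [-5.6, 2.6, 21.5]
grip_width: 0.0086
grasp_force: 108.2
```

```bash
python3 -c "
from h import *
s=manip.read_state();print(s)"
```

```text
{'time': 18.15, 'joint_pos': array([-2.74787212e-01,  4.16732043e-01,  1.94765407e+00,  3.81267260e-04,
        7.76784855e-01, -1.29233250e+00]), 'qd': array([-0.0014457 ,  0.0012749 , -0.0005029 , -0.00024254, -0.00156314,
       -0.08383766]), 'joint_efforts': array([ -0.43140938, -44.79376316, -22.37714231,  -0.13781014,
        -2.23187529,   1.24686096]), 'tcp_pos': array([ 0.5153922 , -0.14364989,  0.09438032]), 'tool_rot': array([2.73241764e-01, 9.61945360e-01, 1.34048314e-04, 2.10595812e-04]), 'ft_force': array([-5.56236852,  2.55989725, 21.45891983]), 'ft_torque': array([0.47659974, 1.08259356, 0.0408484 ]), 'grasp_force': 108.18428635597229, 'grip_width': 0.008596887157707152}
```

Turned 43° with small forces. I'll continue to the stop.

play_rows(deltas="0 0 .03 0 0 0 0;0 0 .03 0 0 0 0;0 0 .03 0 0 0 0;0 0 .03 0 0 0 0;0 0 .03 0 0 0 0;0 0 .03 0 0 0 0;0 0 .03 0 0 0 0;0 0 .03 0 0 0 0;0 0 .03 0 0 0 0;0 0 0 0 0 0 0;0 0 0 0 0 0 0;0 0 0 0 0 0 0")

```text
time: 19.35
tcp_pos: [0.5158, -0.1431, 0.0944]
tool_rot: [0.644, 0.765, 0.001, 0.0]
ft_force: [-2.9, 6.8, 21.1]
grip_width: 0.0082
grasp_force: 108.1
```

Run:
```python
from h import *
c=grab("wrist","w9.png");s=manip.read_state()
M=R.from_quat(s["tool_rot"]).as_matrix()
print(s["time"],s["tcp_pos"],"yaw",np.degrees(np.arctan2(M[1,0],M[0,0])),s["ft_force"],s["ft_torque"],s["grasp_force"],s["joint_pos"][5],s["joint_efforts"][5])
cv2.imwrite("pics/a9.png",cv2.resize(c["im"],(800,600),interpolation=cv2.INTER_CUBIC)[...,::-1])
```

```text
19.4 [ 0.51580286 -0.1430533   0.09441343] yaw 99.84559710034027 [-3.95470641  7.1085577  21.48807344] [1.22265604 0.7562714  0.08048247] 108.05375933647156 -0.44736632518383024 0.08441393030807376
```

View pics/a9.png

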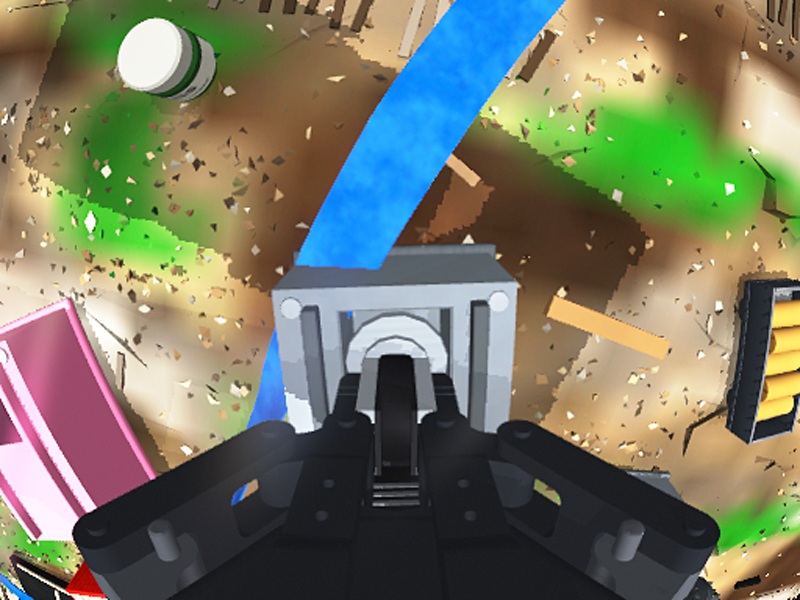

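The collar is seated on the cylinder face at (397,330) and the tool has turned 91.6°. I'll push a little further to confirm the stop.

play_rows(deltas="0 0 .015 0 0 0 0;0 0 .015 0 0 0 0;0 0 0 0 0 0 0;0 0 0 0 0 0 0;0 0 0 0 0 0 0")

```text
time: 19.9
tcp_pos: [0.5162, -0.143, 0.0944]
tool_rot: [0.679, 0.734, 0.001, 0.0]
ft_force: [-2.5, 7.5, 20.0]
grip_width: 0.0083
grasp_force: 107.8
```

Run:
```python
from h import *
s=manip.read_state()
M=R.from_quat(s["tool_rot"]).as_matrix()
print(s["time"],s["tcp_pos"],"yaw",np.degrees(np.arctan2(M[1,0],M[0,0])),s["ft_force"],s["ft_torque"],s["grasp_force"],s["joint_efforts"][5])
```

```text
19.9 [ 0.51617158 -0.1430361   0.09439271] yaw 94.44547600916533 [-2.46379927  7.48767738 19.98121384] [1.35528967 0.39901914 0.09745774] 107.8407633304596 0.08457438787445426
```

play_rows(deltas="0 0 .012 0 0 0 0;0 0 .012 0 0 0 0;0 0 0 0 0 0 0;0 0 0 0 0 0 0;0 0 0 0 0 0 0")

```text
time: 20.4
tcp_pos: [0.5163, -0.1431, 0.0944]
tool_rot: [0.706, 0.708, 0.001, 0.0]
ft_force: [-1.4, 7.8, 19.5]
grip_width: 0.0083
grasp_force: 107.8
```

Run:
```python
from h import *
c=grab("wrist","w10.png");s=manip.read_state()
M=R.from_quat(s["tool_rot"]).as_matrix()
print(s["time"],s["tcp_pos"],"yaw",np.degrees(np.arctan2(M[1,0],M[0,0])),s["ft_force"],s["ft_torque"],s["grasp_force"],s["joint_efforts"][5])
cv2.imwrite("pics/a10.png",cv2.resize(c["im"][170:300,165:338],(798,600),interpolation=cv2.INTER_CUBIC)[...,::-1])
```

```text
20.45 [ 0.51627579 -0.14307638  0.09439901] yaw 90.14760598809133 [-1.78580369  7.16122545 18.34362574] [1.32583513 0.37911928 0.27468591] 107.79168248176575 0.25462886318564415
```

View pics/a10.png

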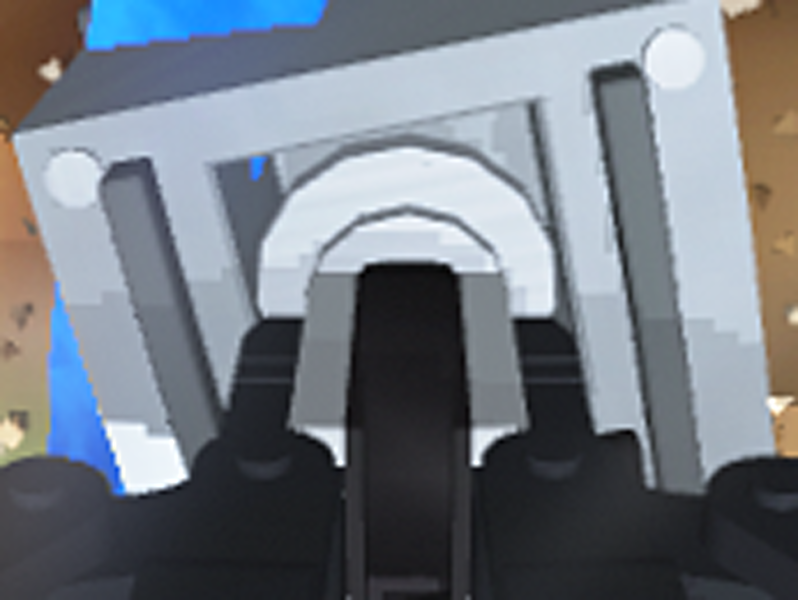

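The moment jumped from 0.10 to 0.27 N·m, so the cylinder is at its stop. The picture shows the collar flat on the face at crop (405,240) with the key gripped, so I'll hand the job in.

```bash
python3 -c "
from workcell import manip
print(manip.close_job())"
```

```text
the job is handed in; nothing more can be done
None
```

I handed the job in at about 20 s with the dust cap slid open, the round key seated in the keyhole and turned clockwise to its stop, and the fingers still gripping it; `close_job()` returned no verdict, so the judging result isn't known.

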